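# Unlatch the moisture meter and take out the dish

### The job

Slide the orange thumb latch on the front of the moisture meter in the direction of its arrow, so that the spring cover pops fully open, and leave it open. Then lift the aluminium dish out of the chamber and set it down gently (not dropped) and upright in the empty grey sample tray beside the meter, flat on the tray's floor. Do not disturb the things standing round about.

Things in the scene. Friction and masses are not known exactly. Their poses are not given: they have to be found in the camera images.
- meter: White moisture meter with grey base, fixed; 197 mm (its x) by 170 mm (y), housing top 60 mm over the bench. Origin on the bench; housing x -112 to +85 mm, y -85 to +85 mm. Front (-x: display, latch deck) faces the robot within 0.3 rad. The cover, clear window in a white frame, 7 mm thick, 140 mm wide, reaches from its hinge (x +76, z 63.5 mm, axis along y) to x -60 mm.
- chamber_floor (a point): Centre of the chamber's floor under the cover, 30 mm above the bench. Chamber 120 mm (x) by 130 mm (y) inside, 30 mm deep, open upwards once the cover is open. Axes as the meter's. The open cover stands about upright 71 mm behind this point (+x), up to 0.2 m high: a gripper that closes along the meter's y has most room.
- latch_tab (a point): Centre of the orange upright thumb tab on the front deck: 18 mm (x) by 10 mm (y), its top 79 mm and this point 70.5 mm over the bench, free deck (60 mm over the bench) on both y sides; a foot 20 mm wide and 5 mm high under it. Axes as the meter's. Slides along the meter's +y (robot's left), as the orange arrow shows. Pinch it from above or push it from the right.
- latch (a joint): Slide of the latch in m: 0 locked, stop at 0.018. The cover is free from about 0.010 on. A spring pushes it back to 0 (1.5 N at rest, 3.6 N at the stop), so hold it aside until the cover has risen; afterwards it may go back.
- cover (a joint): Opening angle of the cover in rad: 0 shut, 1.75 fully open against its stop. A spring opens it by itself (about 1 N at the front edge) as soon as the latch lets go, and keeps it open; while the gripper is in its way it rests lightly against it.
- cover_edge (a point): Middle of the cover's front edge, on its upper face.
- dish_center (a point): Centre (half-way up, z up) of the loose closed aluminium dish with slip lid in the chamber: round, 53 mm across the lid rim (about 50 mm where fingers meet it), 23 mm high, 20 to 30 g, standing on the chamber floor within about 10 mm of its centre. Grasp round its side from above.
- tray_center (a point): Centre of the inner floor, 2 mm above the bench, of the loose shallow grey plastic tray: 110 mm (its x) by 150 mm (its y) outside, 26 mm high, walls 2 mm. It stands on the bench to the left or right of the meter.
- petri: Clear round dish with kernels, 68 mm across, 14 mm high, origin under its centre; a bystander.
- vial: Upright vial with a blue screw cap, 33 mm across, 78 mm high, origin under its centre; a bystander.
- counter: White hand tally counter, 80 x 52 x 20 mm, lying on the bench, origin under its centre; a bystander.
- pen: White marker with black cap, 135 mm long (its y), 17 mm thick, lying on the bench, origin under its centre; a bystander.

How it is judged:
By the outcome, as a careful person would: the job done as asked, in the order asked, and still so for the second after the job is handed in, with the robot touching nothing.
It also fails if it takes over 64 s, if anything falls off the work surface, if the arm or the gripper's body presses on something with over 40 N, if the wrist force passes 120 N, or if a joint passes its speed limit or range.

### The arm

A 6-joint arm with a two-finger parallel gripper is mounted at the origin on a cart in front of the work surface, level with it; the furniture and walls round the work are solid. World frame = base frame: x ahead of the robot, y to its left, z up, the work surface at z = 0. Lengths are in mm, angles in rad, forces in N, time in s.
With the tool pointing down it reaches from about 375 to 975 mm from the base axis. Payload 3.8 kg.
Tool frame: the origin (TCP) lies on the mounting face of the last link; the fingertips stand 166 mm ahead of it and the grasp point (between the pads) lies 147 mm ahead of it (r.grip_point_offset is the distance from the TCP to the grasp point, in mm); z points along the fingers, y is the line along which they close (so a half turn about z gives the same grasp; the last joint's range is limited). The gripper opens to 88 mm and grips with 3 to 60 N. Pads are 18 mm wide; open, the fingers measure 123 mm over their backs; the gripper's body (75 mm by 187 mm) begins 45 mm behind the grasp point.
Start: joints at [-1.227, 0.264, 1.604, -0, 1.274, -0.037], TCP at [250.867, -626.646, 404.706] pointing down, gripper open.
Joint ranges: [-2.63, 2.63], [-0.94, 2.18], [0.31, 2.57], [-1.31, 4.45], [0, 2.66], [-2.55, 2.55]. Speed limits (rad/s): [2.57, 2.57, 3.14, 3.14, 3.14, 3.14].

### API

Orientations are given as a rotation vector (axis times angle).
In Python, from bench import r, get_image, get_calibration gives the robot as it stands.
- The arm moves only by the tool move_arm, never from a script. Its argument "plan" is text: rows parted by semicolons, each of 7 numbers parted by spaces: the finger opening in mm, from 0 to 88.1, then the shift along the tool's x, y, z in mm, then the turn, a rotation vector about the tool's x, y, z in degrees. In form: hand tx ty tz wx wy wz; .... A call has 1 to 5 rows; each row is the pose to reach, as a shift and turn from the pose commanded when the call began, along the tool's axes at that moment; what a row does not reach only later rows make up. A row lasts 1/12 s, in which the tool goes at most 41.7 mm and 7.16 degrees, less where a joint would pass 70% of its speed; a pose out of reach is approached as far as the arm can. A call with a gripper value outside its range is refused whole. The fingers move at their own pace and stop on an object; the grip force is fixed at half the most. Time passes only in rows, so rows that repeat a pose let the fingers close. It gives the time, the measured TCP pose, the force, the opening and the grip force at its end, in the units of the state.
- r.sense(): the state, without advancing time (a new reading comes with each control period).
- get_image(name): name is "scene" or "side" or "wrist"; returns (picture, depth): 384x512x3 uint8, red, green, blue; 384x512 float32, mm along the optical axis (not along the pixel's ray), 0 where there is no reading.
- get_calibration(name): a dict with "K" (3x3 intrinsics, pixels), "D" ([k1, k2, p1, p2, k3] as OpenCV has them; the pictures are not rectified), "rvec" (rotation vector, rad) and "tvec" (3), from world to camera coordinates, as OpenCV has them. Camera axes: x right, y down, z forward; pixel columns grow to the right and rows downward; lengths in mm; the calibration is good to about 2 mm. A picture is of the moment at which its call begins: read the wrist's pose just before it. get_calibration takes no time and is no camera call; for the wrist camera it gives the pose at the moment of the call.
- r.close_job(): hands the job in; it is judged then, once.
The state is a dict: "time": time; "joints": joint angles; "qd": joint speeds; "tau": joint torques, N m; "tool_pos": TCP position; "tool_rot": TCP orientation; "force": force on the tool from outside, world axes, zero at the start; "torque": the same for the moment, N m; "gripper_width": finger opening in mm; "gripper_force": force on a finger pad.
Only numpy, scipy, OpenCV 4.12 (cv2) and the standard library are available. Lean on these libraries where they do the work, as an engineer would, in place of code of your own. Each camera call takes 0.05 s, during which the arm holds its last target. There are 200 camera calls.

## Working session

There is one attempt and no reset: what is moved stays moved. The work goes in short steps, Python scripts to look and compute and a tool call to move; the robot and the scene stay as the last step left them, time stands still between calls to the robot, and variables do not carry over. Pictures are saved under pics/ and viewed, at most 10 in all, crops included, and the job is handed in when it is done.

Besides the shell and the picture viewer there is one more tool, called after "Emit:" as a command line: name --argument value ..., lists and objects as JSON in quotes. move_arm: Moves the arm, as the interface text tells. Its arguments: {"type":"object","properties":{"plan":{"type":"string"}},"required":["plan"]}

```bash
mkdir -p pics; cat > h.py <<'E'
import numpy as np, cv2
from bench import r, get_image, get_calibration
def world(name,u,v,d=None,z=None):
    c=get_calibration(name);R=cv2.Rodrigues(np.array(c['rvec'],float))[0];t=np.array(c['tvec'],float).ravel()
    p=cv2.undistortPoints(np.array([[[u,v]]],float),np.array(c['K'],float),np.array(c['D'],float)).ravel()
    ray=np.array([p[0],p[1],1.]);C=-R.T@t;w=R.T@ray
    k=d if d is not None else (z-C[2])/w[2]
    return C+k*w
def cloud(name,depth):
    c=get_calibration(name);R=cv2.Rodrigues(np.array(c['rvec'],float))[0];t=np.array(c['tvec'],float).ravel()
    vv,uu=np.mgrid[0:384,0:512]
    p=cv2.undistortPoints(np.dstack([uu,vv]).reshape(-1,1,2).astype(float),np.array(c['K'],float),np.array(c['D'],float)).reshape(-1,2)
    P=np.c_[p,np.ones(len(p))]*depth.reshape(-1,1)
    return ((P-t)@R).reshape(384,512,3)
def totool(vec):
    R=cv2.Rodrigues(np.array(r.sense()['tool_rot'],float))[0]; return R.T@np.array(vec,float)
E
python3 - <<'E'
from h import *
ims=[]
for n in('scene','side'):
    a,d=get_image(n);np.savez('pics/%s0.npz'%n,a=a,d=d);cv2.imwrite('pics/%s0.png'%n,a[...,::-1])
    c=get_calibration(n);R=cv2.Rodrigues(np.array(c['rvec'],float))[0];print(n,-R.T@np.array(c['tvec']).ravel(),(d>0).mean())
print(r.sense())
E
```

```text
scene [-216.94361872 -699.05065764  815.98132712] 0.9960835774739584
side [261.79428348 565.80851597 652.66259197] 0.995697021484375
{'time': 0.1, 'joints': array([-1.22688008e+00,  2.64679604e-01,  1.60517202e+00, -4.61103094e-05,
        1.27369521e+00, -3.69412137e-02]), 'qd': array([-0.0021584 , -0.00314569, -0.00182196,  0.00034126, -0.0003688 ,
        0.00041705]), 'tau': array([-1.23997952e-04, -5.03620863e+01, -3.58071399e+01,  7.30753108e-02,
        2.33652972e-02, -5.06600406e-05]), 'tool_pos': array([ 250.7778381 , -626.37899352,  403.54630632]), 'tool_rot': array([-3.08290889e+00, -5.94296918e-01,  5.37392611e-04]), 'force': array([0.76407174, 0.18938458, 0.20242732]), 'torque': array([ 0.00994078,  0.00989759, -0.03747665]), 'gripper_force': 0.0, 'gripper_width': 88.38005744388441}
```

View pics/scene0.png

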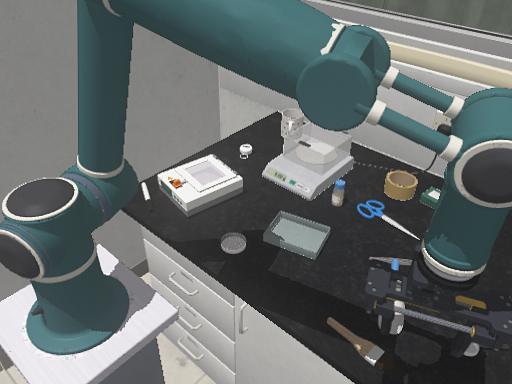

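View pics/side0.png

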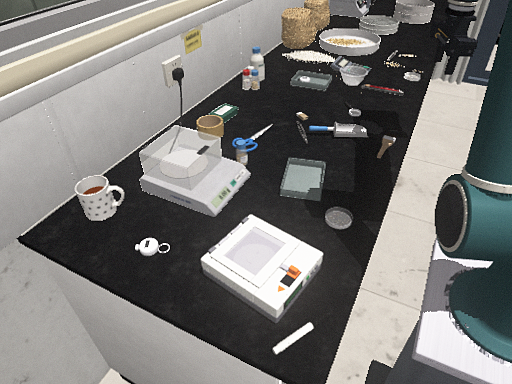

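The scene view shows the meter at about (200,183) with its orange latch near (176,183), and the tray at (297,235). In the side view the meter is at (262,262), the latch at (291,275) and the tray at (303,178). The petri dish lies between tray and robot, and the pen is left of the meter. Next I measure these from depth in both views.

```bash
python3 - <<'E'
from h import *
for n,mc,tc in(('scene',(200,183),(297,235)),('side',(262,262),(303,178))):
    f=np.load('pics/%s0.npz'%n);a,d=f['a'],f['d'];W=cloud(n,d)
    hsv=cv2.cvtColor(a,cv2.COLOR_RGB2HSV)
    x0,x1,y0,y1=(140,250,145,220) if n=='scene' else (195,330,205,325)
    m=np.zeros((384,512),bool);m[y0:y1,x0:x1]=1
    o=m&(hsv[...,0]<20)&(hsv[...,1]>150)&(hsv[...,2]>120)
    k,l,s,c=cv2.connectedComponentsWithStats(o.astype(np.uint8))
    for i in range(1,k):
        if s[i,4]>4:
            P=W[l==i];print(n,'orange',s[i],c[i],P.mean(0).round(),P.min(0).round(),P.max(0).round())
    t=m&(abs(W[...,2]-62)<7)
    P=W[t][:,:2].astype(np.float32);rc=cv2.minAreaRect(P);print('housing top',rc,len(P))
    # tray: raised 8..30 around
    x0,x1,y0,y1=(255,340,205,265) if n=='scene' else (270,335,150,206)
    m=np.zeros((384,512),bool);m[y0:y1,x0:x1]=1
    t=m&(W[...,2]>14)&(W[...,2]<35);P=W[t][:,:2].astype(np.float32)
    print('tray rim',cv2.minAreaRect(P),len(P),'zmax',np.percentile(W[t][:,2],95))
    f=W[int(tc[1])-3:int(tc[1])+4,tc[0]-3:tc[0]+4].reshape(-1,3);print('tray floor',np.median(f,0))
    # heights overall
E
```

```text
scene orange [168 177   4   2   6] [169.16666667 177.66666667] [415. 187.  61.] [412. 179.  60.] [417. 193.  63.]
scene orange [173 179   8   8  44] [176.22727273 182.77272727] [403. 140.  71.] [394. 131.  57.] [414. 166.  81.]
housing top ((480.38714599609375, 125.49925994873047), (175.7755126953125, 199.1343994140625), 78.48348999023438) 2077
tray rim ((517.6516723632812, -212.521240234375), (115.6663818359375, 150.69073486328125), 14.334869384765625) 525 zmax 27.44404788313773
tray floor [ 525.60388411 -209.03710932    2.42783112]
side orange [287 266  14  13  96] [293.21875    271.91666667] [400. 148.  76.] [262. 129.  59.] [414. 566. 653.]
side orange [278 286   6   5  17] [280.35294118 288.35294118] [411. 184.  61.] [406. 180.  58.] [415. 189.  63.]
housing top ((478.9330749511719, 126.55154418945312), (171.28668212890625, 195.68685913085938), 79.48460388183594) 5963
tray rim ((517.01025390625, -212.63531494140625), (107.517333984375, 153.9749755859375), 14.266629219055176) 319 zmax 25.66747253975797
tray floor [ 521.20981852 -225.71145881    1.29676096]
```

Emit:
move_arm --plan "88 190 -75 20 0 0 33;88 190 -75 20 0 0 33;88 190 -75 20 0 0 33;88 190 -75 20 0 0 33;88 190 -75 20 0 0 33"

```text
time: 0.52
tool_pos: [400.2, -484.9, 384.0]
tool_rot: [-3.125, 0.316, 0.001]
force: [0.2, -0.5, 0.6]
gripper_width: 88.3
gripper_force: 0.0
```

Emit:
move_arm --plan "88 0 -208 0 0 0 0;88 0 -208 0 0 0 0;88 0 -208 0 0 0 0;88 0 -208 0 0 0 0;88 0 -208 0 0 0 0"

```text
time: 0.93
tool_pos: [439.5, -280.2, 384.1]
tool_rot: [-3.126, 0.306, 0.001]
force: [0.9, 0.0, -0.2]
gripper_width: 87.7
gripper_force: 0.0
```

Emit:
move_arm --plan "88 -20 -207 0 0 0 0;88 -20 -207 0 0 0 0;88 -20 -207 0 0 0 0;88 -20 -207 0 0 0 0;88 -20 -207 0 0 0 0"

```text
time: 1.35
tool_pos: [459.7, -73.4, 384.5]
tool_rot: [-3.126, 0.307, 0.0]
force: [0.5, 0.7, -0.2]
gripper_width: 88.2
gripper_force: 0.0
```

```bash
python3 - <<'E'
from h import *
s=r.sense();print(s['tool_pos'],s['tool_rot'],s['joints'])
a,d=get_image('wrist');np.savez('pics/w1.npz',a=a,d=d);cv2.imwrite('pics/w1.png',a[...,::-1])
W=cloud('wrist',d);hsv=cv2.cvtColor(a,cv2.COLOR_RGB2HSV)
o=((hsv[...,0]<20)&(hsv[...,1]>150)&(hsv[...,2]>120)).astype(np.uint8)
k,l,st,c=cv2.connectedComponentsWithStats(o)
for i in range(1,k):
    if st[i,4]>15:
        P=W[l==i];print(st[i],c[i],P.mean(0).round(1),P.min(0).round(),P.max(0).round());
        T=P[P[:,2]>76]
        if len(T)>5: print(' top',T.mean(0),cv2.minAreaRect(T[:,:2].astype(np.float32)))
E
```

```text
[459.66653361 -73.412622   384.46617563] [-3.12646663e+00  3.06626703e-01  2.67592072e-04] [-2.11927906e-01 -1.26259057e-01  2.05746405e+00  1.12880288e-04
  1.21057125e+00  1.55435237e+00]
[ 71 249  10  17 112] [ 75.51785714 257.66071429] [403.2 138.6  68.6] [393. -84.  62.] [540. 145. 364.]
[ 58 250   5   6  19] [ 59.42105263 252.89473684] [411.8 153.1  68.7] [408. 147.  61.] [414. 161.  75.]
[ 24 252  12  10  61] [ 30.31147541 256.45901639] [410.7 191.1  62. ] [404. 186.  60.] [416. 198.  63.]
[ 55 257  14  14 148] [ 61.72297297 263.29054054] [411.4 135.5  93.2] [397. -84.  62.] [540. 168. 364.]
 top [411.62723002 135.05986408  93.75372956] ((473.82147216796875, 36.19804382324219), (15.388694763183594, 273.6469421386719), 32.04781723022461)
```

View pics/w1.png

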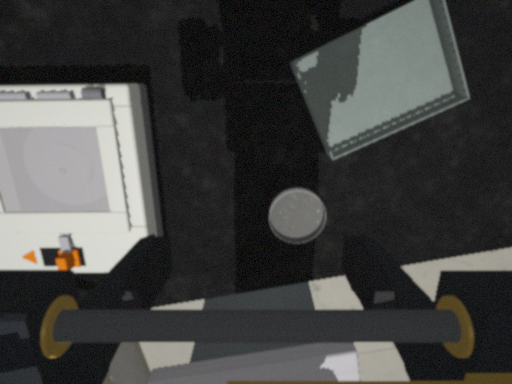

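The wrist view shows the tab at about (68,258), with its arrow at (30,256), pointing left as expected. The petri dish is at (297,215) and the tray at upper right. I'll move above the latch.

Emit:
move_arm --plan "88 -90 -187 0 0 0 0;88 -90 -187 0 0 0 0;88 -90 -187 0 0 0 0;88 -90 -187 0 0 0 0;88 -90 -187 0 0 0 0"

```text
time: 1.82
tool_pos: [407.1, 126.9, 384.5]
tool_rot: [-3.127, 0.307, 0.0]
force: [1.5, 0.6, 1.2]
gripper_width: 88.2
gripper_force: 0.0
```

```bash
python3 - <<'E'
from h import *
s=r.sense();print(s['tool_pos'],s['tool_rot'],s['joints'])
a,d=get_image('wrist');np.savez('pics/w2.npz',a=a,d=d);cv2.imwrite('pics/w2.png',a[...,::-1])
W=cloud('wrist',d);hsv=cv2.cvtColor(a,cv2.COLOR_RGB2HSV)
o=((hsv[...,0]<20)&(hsv[...,1]>150)&(hsv[...,2]>100)).astype(np.uint8)
k,l,st,c=cv2.connectedComponentsWithStats(o)
for i in range(1,k):
    if st[i,4]>15:
        P=W[l==i];P=P[P[:,2]<100];print(st[i],c[i],P.mean(0).round(1));
        T=P[P[:,2]>74]
        if len(T)>5: print(' top',T.mean(0),len(T),cv2.minAreaRect(T[:,:2].astype(np.float32)))
E
```

```text
[407.10881223 126.9225128  384.51702681] [-3.12653255e+00  3.06766038e-01  8.48249210e-05] [ 2.43765942e-01 -2.09072761e-01  2.12685169e+00  6.59924271e-05
  1.22384897e+00  2.01014776e+00]
[232 166  22  23 400] [242.755  177.3475] [402.  147.3  71.9]
 top [401.93477512 147.60261454  79.02029041] 189 ((401.380126953125, 147.47975158691406), (10.267488479614258, 15.709009170532227), 78.78184509277344)
[192 170  11  13  78] [198.51282051 175.93589744] [408.5 190.9  61.2]
```

View pics/w2.png

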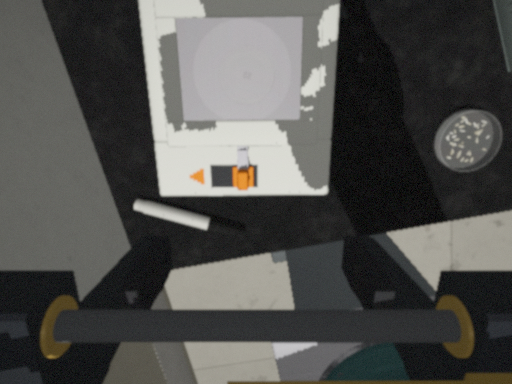

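The tab's top is at (401.5,147.5,79), with yaw −11.2°, 10 mm by 16 mm, which matches the text. In the picture it is at (243,177), with the pen at (170,213), low and clear. I'll descend to straddle it, then pinch.

Emit:
move_arm --plan "45 -12 -19 20 0 0 0;45 -12 -19 60 0 0 0;45 -12 -19 100 0 0 0;45 -12 -19 135 0 0 0;45 -12 -19 150 0 0 0"

```text
time: 2.28
tool_pos: [397.3, 145.6, 229.9]
tool_rot: [3.124, -0.304, -0.011]
force: [-0.1, 0.0, -1.8]
gripper_width: 56.6
gripper_force: 0.0
```

Emit:
move_arm --plan "4 0 0 0 0 0 0;4 0 0 0 0 0 0;4 0 0 0 0 0 0;4 0 0 0 0 0 0;4 0 0 0 0 0 0"

```text
time: 2.7
tool_pos: [401.3, 146.6, 236.6]
tool_rot: [-3.125, 0.306, -0.006]
force: [-0.2, -0.0, -0.8]
gripper_width: 23.7
gripper_force: 0.0
```

Emit:
move_arm --plan "4 0 0 2 0 0 0;4 0 0 2 0 0 0;4 0 0 2 0 0 0;4 0 0 2 0 0 0;4 0 0 2 0 0 0"

```text
time: 3.12
tool_pos: [400.8, 146.5, 233.5]
tool_rot: [-3.126, 0.306, -0.003]
force: [-0.1, -1.7, 5.8]
gripper_width: 9.7
gripper_force: 30.0
```

Emit:
move_arm --plan "4 0 -4 0 0 0 0;4 0 -8 0 0 0 0;4 0 -12 0 0 0 0;4 0 -15 0 0 0 0;4 0 -15 0 0 0 0"

```text
time: 3.53
tool_pos: [403.5, 160.5, 233.5]
tool_rot: [3.123, -0.302, 0.001]
force: [0.0, -10.4, 10.4]
gripper_width: 9.2
gripper_force: 30.0
```

Emit:
move_arm --plan "4 0 0 0 0 0 0;4 0 0 0 0 0 0;4 0 0 0 0 0 0;4 0 0 0 0 0 0;4 0 0 0 0 0 0"

```text
time: 3.95
tool_pos: [403.4, 160.3, 233.5]
tool_rot: [3.124, -0.304, 0.001]
force: [0.1, -8.6, 9.7]
gripper_width: 9.7
gripper_force: 30.0
```

```bash
python3 - <<'E'
from h import *
a,d=get_image('side');cv2.imwrite('pics/s1.png',cv2.resize(a[180:340,170:350,::-1],None,fx=3,fy=3))
W=cloud('side',d);P=W[150:340,170:350].reshape(-1,3)
P=P[(abs(P[:,0]-530)<130)&(abs(P[:,1]-125)<60)];print(np.percentile(P[:,2],[50,90,95,99]))
E
```

```text
[ 79.17020889 187.2109915  196.9163849  282.2944791 ]
```

View pics/s1.png

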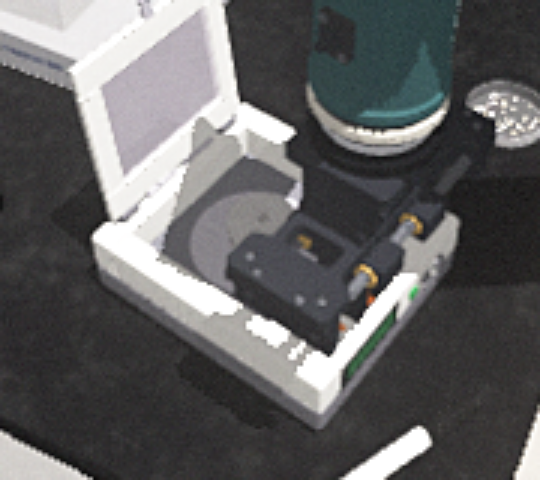

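The cover is upright and fully open (up to about 197 mm high). I'll release the latch and lift clear.

Emit:
move_arm --plan "50 0 0 0 0 0 0;50 0 0 0 0 0 0;50 0 0 0 0 0 0;50 0 0 0 0 0 0;50 0 0 -10 0 0 0"

```text
time: 4.42
tool_pos: [401.6, 160.9, 240.9]
tool_rot: [3.125, -0.306, -0.008]
force: [-1.3, -0.9, -1.6]
gripper_width: 40.9
gripper_force: 0.8
```

Emit:
move_arm --plan "88 0 0 -40 0 0 0;88 0 0 -80 0 0 0;88 0 5 -120 0 0 0;88 0 10 -150 0 0 0;88 0 10 -150 0 0 0"

```text
time: 4.83
tool_pos: [402.8, 152.1, 400.8]
tool_rot: [-3.121, 0.306, -0.018]
force: [1.1, 0.6, 0.7]
gripper_width: 74.2
gripper_force: 0.0
```

```bash
python3 - <<'E'
from h import *
s=r.sense();print(s['tool_pos'],s['tool_rot'])
for n in('wrist','side'):
    a,d=get_image(n);cv2.imwrite('pics/d_%s.png'%n,a[...,::-1]);np.savez('pics/d_%s.npz'%n,a=a,d=d)
    W=cloud(n,d)
    m=(np.hypot(W[...,0]-498,W[...,1]-122)<50)
    for lo,hi in((27,33),(33,48),(48,60)):
        P=W[m&(W[...,2]>lo)&(W[...,2]<hi)]
        if len(P)>10: print(n,lo,len(P),P.mean(0).round(1),cv2.minEnclosingCircle(P[:,:2].astype(np.float32)))
E
```

```text
[402.80612617 152.07583996 400.77764327] [-3.12052603  0.30559305 -0.01817113]
wrist 27 2708 [498.  123.1  27.6] ((497.9823303222656, 121.97490692138672), 49.9721794128418)
wrist 33 338 [492.4 121.   46.5] ((491.2275390625, 118.482421875), 26.617919921875)
wrist 48 2098 [491.3 118.3  49.2] ((491.1412353515625, 118.47020721435547), 25.687118530273438)
side 27 845 [496.2 131.4  29.1] ((497.79534912109375, 121.8167495727539), 49.94069290161133)
side 33 83 [483.5 136.4  40.8] ((489.66851806640625, 126.72746276855469), 24.45140266418457)
side 48 365 [492.8 120.7  51.1] ((493.1964416503906, 119.36351776123047), 25.822673797607422)
```

View pics/d_wrist.png

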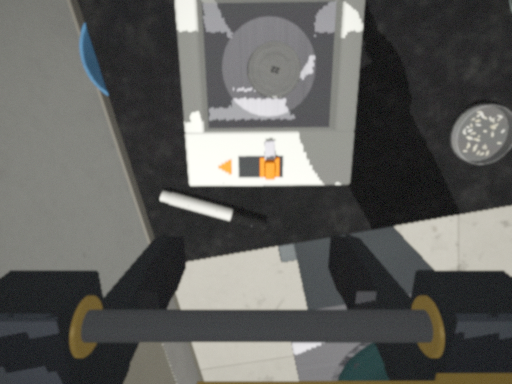

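```bash
python3 - <<'E'
from h import *
s=r.sense();c=get_calibration('wrist');R=cv2.Rodrigues(np.array(c['rvec'],float))[0];C=-R.T@np.array(c['tvec']).ravel()
print(s['tool_pos'],s['tool_rot'],'cam in tool',totool(C-s['tool_pos']),'view',totool(R[2]))
print('to pregrasp',totool(np.array([492,119,270])-s['tool_pos']))
E
```

```text
[401.25053205 151.77850825 394.6666672 ] [-3.12401435  0.3061031  -0.00510555] cam in tool [81.56218881  0.91120067 19.81455698] view [-3.18827367e-01 -2.56245513e-05  9.47812803e-01]
to pregrasp [ 95.01374594  14.90438403 124.90765335]
```

Emit:
move_arm --plan "70 20 3 0 0 0 -7;70 40 6 0 0 0 -14;70 60 9 0 0 0 -21;70 80 12 0 0 0 -28;70 95 15 0 0 0 -35"

```text
time: 5.35
tool_pos: [491.7, 118.1, 390.0]
tool_rot: [-3.071, -0.657, 0.007]
force: [-0.4, 0.3, -0.0]
gripper_width: 69.8
gripper_force: 0.0
```

Emit:
move_arm --plan "70 0 0 0 0 0 -7;70 0 0 0 0 0 -14;70 0 0 0 0 0 -21;70 0 0 0 0 0 -28;70 0 0 0 0 0 -35"

```text
time: 5.77
tool_pos: [490.5, 118.5, 389.8]
tool_rot: [-2.73, -1.55, 0.007]
force: [-0.5, -0.5, 0.6]
gripper_width: 69.9
gripper_force: 0.0
```

Emit:
move_arm --plan "70 0 0 0 0 0 -7;70 0 0 0 0 0 -14;70 0 0 0 0 0 -21;70 0 0 0 0 0 -28;70 0 0 0 0 0 -35"

```text
time: 6.18
tool_pos: [490.4, 118.5, 389.8]
tool_rot: [-2.136, -2.298, 0.006]
force: [-0.5, -0.6, -0.1]
gripper_width: 69.9
gripper_force: 0.0
```

Emit:
move_arm --plan "70 0 0 0 0 0 -7;70 0 0 0 0 0 -14;70 0 0 0 0 0 -21;70 0 0 0 0 0 -28;70 0 0 0 0 0 -35"

```text
time: 6.6
tool_pos: [490.4, 118.5, 389.9]
tool_rot: [-1.346, -2.833, 0.004]
force: [0.6, -0.4, 0.3]
gripper_width: 70.5
gripper_force: 0.0
```

Emit:
move_arm --plan "70 0 0 0 0 0 -7;70 0 0 0 0 0 -14;70 0 0 0 0 0 -21;70 0 0 0 0 0 -28;70 0 0 0 0 0 -35"

```text
time: 7.02
tool_pos: [490.4, 118.5, 389.8]
tool_rot: [-0.432, -3.107, 0.001]
force: [-0.2, 0.6, 0.1]
gripper_width: 69.8
gripper_force: 0.0
```

Emit:
move_arm --plan "70 0 0 0 0 0 -5;70 0 0 0 0 0 -5;70 0 0 0 0 0 -5;70 0 0 0 0 0 -5;70 0 0 0 0 0 -5"

```text
time: 7.43
tool_pos: [491.1, 118.3, 391.9]
tool_rot: [-0.308, -3.125, 0.0]
force: [-0.6, 0.2, 0.2]
gripper_width: 70.3
gripper_force: 0.0
```

```bash
python3 - <<'E'
from h import *
s=r.sense();R=cv2.Rodrigues(np.array(s['tool_rot']))[0]
print(s['tool_pos'],s['joints'],R.round(3),'to pregrasp',totool(np.array([492,119,270])-s['tool_pos']))
a,d=get_image('wrist');W=cloud('wrist',d)
m=(np.hypot(W[...,0]-498,W[...,1]-122)<50)&(W[...,2]>46)&(W[...,2]<60);P=W[m]
if len(P)>10: print(len(P),P.mean(0),cv2.minEnclosingCircle(P[:,:2].astype(np.float32)))
E
```

```text
[491.13779988 118.32983501 391.90165716] [ 1.87034152e-01 -5.08319072e-02  1.97445122e+00  2.52149208e-04
  1.21940125e+00 -1.18719719e+00] [[-0.981  0.195 -0.001]
 [ 0.195  0.981 -0.   ]
 [ 0.001 -0.    -1.   ]] to pregrasp [ -0.88685064   0.8641091  121.9002598 ]
1976 [492.760025   118.92838193  52.74593179] ((493.8277587890625, 118.69939422607422), 26.260961532592773)
```

The dish is at (492.8,118.8) with its top at 52.7, and the two views agree. Descending.

Emit:
move_arm --plan "70 -1.6 0.8 30 0 0 0;70 -1.6 0.8 65 0 0 0;70 -1.6 0.8 100 0 0 0;70 -1.6 0.8 130 0 0 0;70 -1.6 0.8 150 0 0 0"

```text
time: 7.9
tool_pos: [491.7, 118.4, 239.5]
tool_rot: [-0.307, -3.123, 0.002]
force: [-1.0, 0.7, -0.4]
gripper_width: 70.2
gripper_force: 0.0
```

Emit:
move_arm --plan "70 0 0 12 0 0 0;70 0 0 22 0 0 0;70 0 0 31 0 0 0;70 0 0 37 0 0 0;70 0 0 40 0 0 0"

```text
time: 8.32
tool_pos: [493.5, 118.8, 202.7]
tool_rot: [0.306, 3.126, 0.0]
force: [0.4, -0.2, 0.3]
gripper_width: 69.5
gripper_force: 0.0
```

Emit:
move_arm --plan "40 0 0 0 0 0 0;40 0 0 0 0 0 0;40 0 0 0 0 0 0;40 0 0 0 0 0 0;40 0 0 0 0 0 0"

```text
time: 8.73
tool_pos: [493.6, 118.8, 203.6]
tool_rot: [0.306, 3.125, 0.001]
force: [-0.3, 0.2, 2.3]
gripper_width: 47.5
gripper_force: 30.0
```

Emit:
move_arm --plan "40 0 0 -8 0 0 0;40 0 0 -25 0 0 0;40 0 0 -55 0 0 0;40 0 0 -90 0 0 0;40 0 0 -120 0 0 0"

```text
time: 9.15
tool_pos: [492.8, 118.7, 324.8]
tool_rot: [0.306, 3.127, 0.0]
force: [1.1, 0.1, 0.4]
gripper_width: 47.7
gripper_force: 30.0
```

Emit:
move_arm --plan "40 -6 -20 0 0 0 0;40 -15 -55 0 0 0 0;40 -25 -92 0 0 0 0;40 -36 -130 0 0 0 0;40 -46 -168 0 0 0 0"

```text
time: 9.57
tool_pos: [505.4, -56.4, 323.7]
tool_rot: [0.304, 3.125, -0.0]
force: [1.6, 0.3, -0.0]
gripper_width: 47.9
gripper_force: 30.0
```

Emit:
move_arm --plan "40 -10 -36 0 0 0 0;40 -20 -74 0 0 0 0;40 -30 -110 0 0 0 0;40 -38 -138 0 0 0 0;40 -42 -152 0 0 0 0"

```text
time: 9.98
tool_pos: [517.3, -215.5, 323.5]
tool_rot: [0.31, 3.125, -0.002]
force: [0.1, 0.4, 0.4]
gripper_width: 47.7
gripper_force: 30.0
```

```bash
python3 - <<'E'
from h import *
s=r.sense();print(s['tool_pos'],s['gripper_width'],s['gripper_force'])
a,d=get_image('wrist');cv2.imwrite('pics/t.png',a[...,::-1])
for n in('wrist','side'):
    a,d=(a,d) if n=='wrist' else get_image('side')
    W=cloud(n,d);m=(abs(W[...,0]-517)<90)&(abs(W[...,1]+212)<100)
    t=m&(W[...,2]>16)&(W[...,2]<32);P=W[t][:,:2].astype(np.float32);print(n,'rim',len(P),cv2.minAreaRect(P))
    t=m&(np.hypot(W[...,0]-517,W[...,1]+212)<45)&(W[...,2]>-6)&(W[...,2]<10);print('floor z',np.median(W[t][:,2]) if t.any() else None)
    t=m&(W[...,2]>60)&(W[...,2]<175);P=W[t]
    if len(P): print('low parts',np.percentile(P[:,2],[1,5,50]))
E
```

```text
[ 517.29500045 -215.54226998  323.53597824] 47.73256001575349 29.999988838098943
wrist rim 1942 ((516.5953369140625, -214.75860595703125), (110.00596618652344, 150.26885986328125), 14.077255249023438)
floor z 2.4722783855310717
low parts [154.09808408 160.93689621 172.1859822 ]
side rim 278 ((517.0248413085938, -212.36167907714844), (107.37586975097656, 155.04165649414062), 14.452402114868164)
floor z 1.3731599463265947
low parts [149.90222251 153.65105664 170.63533701]
```

View pics/t.png

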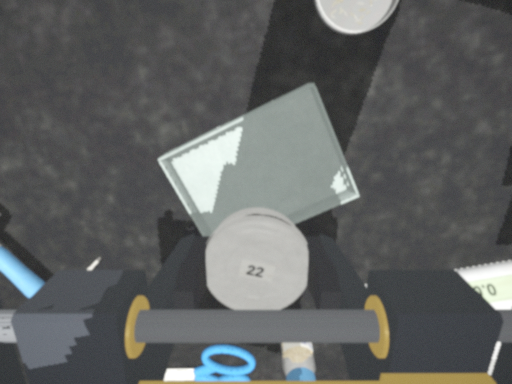

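The dish is held level, at (257,260), over the tray at (258,160), which was found at (516.8,-213.5) with its floor at 2. The vial cap shows at (300,370), so I check its clearance before descending.

```bash
python3 - <<'E'
from h import *
for n in('scene','side'):
    f=np.load('pics/%s0.npz'%n);W=cloud(n,f['d'])
    P=W[(np.abs(W[...,0]-517)<250)&(np.abs(W[...,1]+213)<170)&(W[...,2]>45)&(W[...,2]<120)]
    R=np.array([[-.981,.195],[.195,.981]]);Q=(P[:,:2]-[517,-214])@R.T
    m=(np.abs(Q[:,0])<140)&(np.abs(Q[:,1])<150);print(n,m.sum(), Q[m].min(0) if m.any() else '',Q[m].max(0) if m.any() else '',P[m].mean(0) if m.any() else '',P[m][:,2].max() if m.any() else '')
E
```

```text
scene 5 [-139.85069755  104.82438434] [-136.67128605  149.54328996] [ 678.16053753 -112.19971531   46.40482893] 49.811056311311475
side 11 [-139.81930351  122.26743677] [-133.19463924  149.73638967] [ 679.07348167 -104.93834982   46.29950586] 47.40199539658719
```

Emit:
move_arm --plan "40 0 2 25 0 0 0;40 0 2 60 0 0 0;40 0 2 90 0 0 0;40 0 2 115 0 0 0;40 0 2 130 0 0 0"

```text
time: 10.5
tool_pos: [516.2, -207.9, 189.7]
tool_rot: [-0.304, -3.122, -0.004]
force: [-0.3, -0.5, -0.9]
gripper_width: 47.8
gripper_force: 30.0
```

Emit:
move_arm --plan "40 0 0 6 0 0 0;40 0 0 10 0 0 0;40 0 0 13 0 0 0;40 0 0 15 0 0 0;40 0 0 16 0 0 0"

```text
time: 10.92
tool_pos: [518.4, -210.3, 177.8]
tool_rot: [0.305, 3.125, -0.001]
force: [0.5, -1.4, -1.0]
gripper_width: 47.6
gripper_force: 30.0
```

Emit:
move_arm --plan "40 0 0 0 0 0 0;40 0 0 0.5 0 0 0;40 0 0 1 0 0 0;40 0 0 1 0 0 0;40 0 0 1 0 0 0"

```text
time: 11.33
tool_pos: [517.8, -210.4, 175.9]
tool_rot: [0.306, 3.126, -0.0]
force: [-0.2, -0.0, 0.7]
gripper_width: 47.2
gripper_force: 30.0
```

Emit:
move_arm --plan "40 0 0 0.4 0 0 0;40 0 0 0.8 0 0 0;40 0 0 1 0 0 0;40 0 0 1 0 0 0;40 0 0 1 0 0 0"

```text
time: 11.75
tool_pos: [517.9, -210.4, 175.8]
tool_rot: [-0.306, -3.127, 0.0]
force: [-2.0, 0.9, 7.9]
gripper_width: 47.7
gripper_force: 30.0
```

Contact shows as 7.9 N upward, so the dish is on the floor. I'll release gently and lift.

Emit:
move_arm --plan "52 0 0 -0.5 0 0 0;58 0 0 -0.5 0 0 0;62 0 0 -0.5 0 0 0;66 0 0 -0.5 0 0 0;66 0 0 -0.5 0 0 0"

```text
time: 12.17
tool_pos: [517.7, -210.3, 175.0]
tool_rot: [-0.306, -3.126, -0.0]
force: [0.3, 0.1, 0.2]
gripper_width: 65.6
gripper_force: 0.0
```

Emit:
move_arm --plan "66 0 0 -5 0 0 0;66 0 0 -20 0 0 0;66 0 0 -50 0 0 0;66 0 0 -90 0 0 0;66 0 0 -130 0 0 0"

```text
time: 12.58
tool_pos: [517.0, -210.0, 305.6]
tool_rot: [-0.306, -3.124, -0.002]
force: [1.1, -1.0, -0.0]
gripper_width: 65.9
gripper_force: 0.0
```

Emit:
move_arm --plan "66 -25 0 -30 0 0 0;66 -50 0 -60 0 0 0;66 -50 0 -60 0 0 0;66 -50 0 -60 0 0 0;66 -50 0 -60 0 0 0"

```text
time: 13.0
tool_pos: [566.3, -219.8, 364.6]
tool_rot: [-0.306, -3.125, -0.001]
force: [-0.5, -0.2, -1.1]
gripper_width: 66.3
gripper_force: 0.0
```

```bash
python3 - <<'E'
from h import *
a,d=get_image('side');cv2.imwrite('pics/f.png',cv2.resize(a[80:340,150:410,::-1],None,fx=2.2,fy=2.2))
a,d=get_image('wrist')
W=cloud('wrist',d);m=np.hypot(W[...,0]-517,W[...,1]+212)<45
P=W[m&(W[...,2]>18)&(W[...,2]<32)];print(P.mean(0),P[:,2].std(),cv2.minEnclosingCircle(P[:,:2].astype(np.float32)))
t=(abs(W[...,0]-517)<90)&(abs(W[...,1]+212)<100)&(W[...,2]>16)&(W[...,2]<32);print(cv2.minAreaRect(W[t][:,:2].astype(np.float32)))
A=np.c_[P[:,:2],np.ones(len(P))];print('tilt',np.linalg.lstsq(A,P[:,2],rcond=None)[0][:2]);print(r.sense()['force'])
E
```

```text
[ 516.48485897 -211.16359097   24.32598208] 1.056247816153998 ((517.17236328125, -211.35379028320312), 26.325706481933594)
((515.9398193359375, -213.55410766601562), (110.32936096191406, 150.45816040039062), 14.104073524475098)
tilt [ 0.00843927 -0.00123313]
[-0.35535738  0.57035856  0.36736662]
```

View pics/f.png

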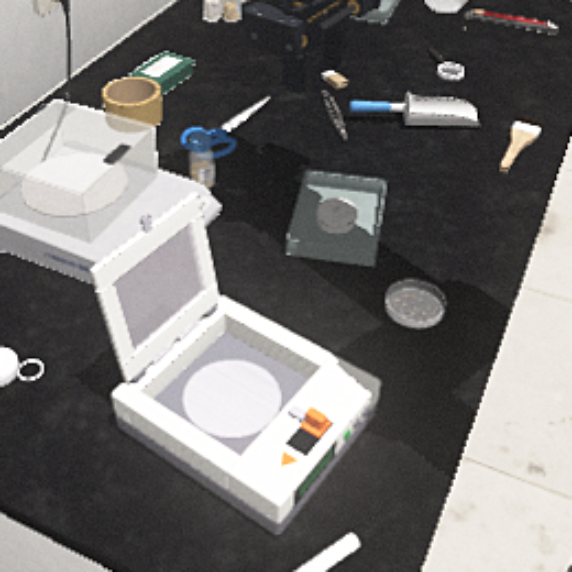

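The side view shows the dish flat and centred in the tray at (337,213), with the cover open at (160,290) and the bystanders in place.

```bash
python3 -c "
from bench import r
print(r.close_job())"
```

```text
the job is handed in; nothing more can be done
None
```

I opened the latch and the cover stayed fully open. The dish is upright and flat on the tray floor, the bystanders look undisturbed, and I handed the job in at about 13 s.

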